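# Show the new binding to the inspection camera

## Task

Take the steel weight off the three books drying in the rack and set it down, without dropping it, upright and lengthwise in the middle of the cork mat, and let go of it. Then lift the blue book with the red spine out of the rack and hold it in the air for the inspection camera, spine up, its front cover (the one with the white panel) squarely facing the lens and the middle of the cover on the lens axis, 15 cm from the lens; the camera looks somewhat downward, so tilt the book to suit. Finish while holding it still there, and leave the other two books, the bowl and the tape where they are.

Things in the scene. Friction and masses are not known exactly. Their poses are not given: they have to be found in the camera images.
- weight: Steel bar 190 mm long (its y), 30 mm wide (its x) and 12 mm thick, 0.5 to 0.8 kg, with a wooden grip on top along its middle: 70 mm long (y), 24 mm wide (x), 40 mm high, so the top is 52 mm above the underside. Origin: centre of the bar's underside, z up. It starts lying across the three spines, at right angles to them, not fastened.
- mat: Cork mat fixed on the bench, 240 mm (its x) by 100 mm (its y), 4 mm thick. Origin: centre of its underside, on the bench; the weight goes on it with the bar along the mat's long x axis, either way round.
- rack: Wooden drying rack fixed on the bench, 174 x 216 mm (x, y). Origin: centre of its underside. Three 25 mm slots along its x, at y = -70, 0, +70 mm; slot floor 10 mm, cheeks 50 mm above the bench; end stops at x = +-78 mm, 30 mm high. In each slot a book stands loosely, spine up, front cover to the rack's +y, top 115 mm above the bench; which book is where varies.
- book: The book to show: blue covers, red spine, white panel on the front cover only; hardback book 148 x 22 x 105 mm (x, y, z), about 0.2 kg, rigid. Origin: centre of its underside as it stands; z up to the spine, x along the spine, +y out of the front cover. Lifts straight up; grip it by the spine. When shown its y points at the lens (against the camera's x) and its z lies along the camera's z.
- book_centre (a point): Middle of the blue book, 52.5 mm above its underside and 52.5 mm below the spine's top. Axes as the book's.
- book_sight (a point): The point straight out from the front cover, 150 mm from the middle of the blue book; it falls on the lens when the book is shown rightly.
- red_book: Bystander, red with black spine: hardback book 148 x 22 x 105 mm (x, y, z), about 0.2 kg, rigid. Origin: centre of its underside as it stands; z up to the spine, x along the spine, +y out of the front cover. 
- yellow_book: Bystander, yellow with black spine: hardback book 148 x 22 x 105 mm (x, y, z), about 0.2 kg, rigid. Origin: centre of its underside as it stands; z up to the spine, x along the spine, +y out of the front cover. 
- stand: Camera stand fixed on the bench: foot plate 120 x 130 x 14 mm and an upright column 22 mm thick, 30 mm behind the origin, 374 mm high. Origin on the bench; its x axis is the horizontal direction in which the camera looks.
- camera: Camera: grey box 50 x 56 x 50 mm, black lens barrel 42 mm across, red dot on top, 60 mm ahead of the stand's origin. Origin: middle of the lens's front. x: out of the lens, where it looks, 0.35 rad (20 degrees) below level; y level; z nearly up, tilted 0.35 rad towards where it looks. Clamped on the column; lens 240 to 300 mm above the bench (varies).
- lens (a point): Middle of the lens's front. Axes as the camera's.
- view_point (a point): The point on the lens axis 150 mm in front of the lens, where the middle of the book is to be held. Nothing marks it. Axes as the camera's.
- bowl: Bystander: blue ceramic bowl, 90 mm across, 45 mm high. Origin: centre of its underside.
- tape: Bystander: roll of yellow tape lying flat, 90 mm across, 25 mm high. Origin: centre of its underside.

How it is judged:
On the way, in this order (a step that is already met when the one before it is completed fails the run):
1. the weight lies upright and lengthwise on the cork mat, let go and at rest (x of weight in the frame of mat between -0.035 and 0.035 m and y of weight in the frame of mat between -0.035 and 0.035 m and z of weight in the frame of mat between 0.001 and 0.009 m and angle between weight's own z axis and vertical below 0.1 rad and angle between the y axis of weight and the x axis of mat, either way round below 0.3 rad and linear speed of weight below 0.03 m/s and contact force between weight and the fingers below 0.2 N), for 0.2 s.
2. the blue book is gripped and lifted clear of the rack (height (world z) of book above 0.08 m and contact force between book and the fingers above 1 N and contact force between book and rack below 0.2 N), for 0.1 s.
At the end, for the whole second after the job is handed in: Weight upright, released on the mat: centre within 35 mm each way, bar within 0.3 rad of lengthwise. Book held still, touching only the fingers: middle within 25 mm of view_point, front to the lens (book_sight within 50 mm), axes within 0.21 rad. Other books moved under 20 mm, bowl and tape 30 mm (all of step 1 and distance between book_centre and view_point below 0.025 m and distance between book_sight and lens below 0.05 m and angle between the y axis of book and the x axis of camera, either way round below 0.21 rad and angle between the z axis of book and the z axis of camera, either way round below 0.21 rad and angle between book's own z axis and vertical below 0.8 rad and contact force between book and the fingers above 1 N and linear speed of book below 0.03 m/s and angular speed of book below 0.15 rad/s and contact force between book and stand below 0.2 N and contact force between book and rack below 0.2 N and contact force between book and weight below 0.2 N and distance of each of red_book, yellow_book from where it was at the start of the episode below 0.02 m and distance of each of bowl, tape from where it was at the start of the episode below 0.03 m); the arm keeps its last pose, push and grip.
It fails at once if the weight is dropped or flung: out of the fingers and faster than 0.6 m/s (contact force between weight and the fingers below 0.1 N and linear speed of weight above 0.6 m/s).
It fails at once if the red book is moved by more than 20 mm (distance of red_book from where it was at the start of the episode above 0.02 m).
It fails at once if the yellow book is moved by more than 20 mm (distance of yellow_book from where it was at the start of the episode above 0.02 m).
It fails at once if the bowl is moved by more than 30 mm (distance of bowl from where it was at the start of the episode above 0.03 m).
It fails at once if the tape is moved by more than 30 mm (distance of tape from where it was at the start of the episode above 0.03 m).
It also fails if it takes over 61 s, if anything falls off the work surface, if the arm or the gripper's body presses on something with over 40 N, if the wrist force passes 120 N, or if a joint passes its speed limit or range.

## Robot

A 7-joint arm with a two-finger parallel gripper is mounted at the origin on the work surface. World frame = base frame: x ahead of the robot, y to its left, z up, the work surface at z = 0. Lengths are in m, angles in rad, forces in N, time in s.
With the tool pointing down it reaches from about 0.35 to 0.9 m from the base axis. Payload 7.2 kg.
Tool frame: the origin (TCP) lies on the centre line of the jaws, within the pads' length; the fingertips stand 14 mm ahead of it and the grasp point (between the pads) lies 5 mm behind it; z points along the fingers, y is the direction in which the jaws open and shut (so a half turn about z gives the same grasp; the last joint's range is limited). The gripper opens to 85 mm and grips with 20 to 120 N. Pads are 22 mm wide; open, the fingers measure 114 mm over their backs; the gripper's body (76 mm by 85 mm) begins 54 mm behind the grasp point. The pads swing forward as they close: fully open they stand 13 mm farther back than shut.
Start: joints at [1.042, 0.411, -0.013, 1.596, 0.006, 1.134, -0.082], TCP at [0.278, -0.56, 0.245] pointing down, gripper open.
Joint ranges: [-2.95, 2.95], [-0.29, 1.99], [-1.47, 1.44], [0.14, 2.54], [-1.03, 4.17], [0.13, 1.85], [-2.86, 2.86]. Speed limits (rad/s): [2.39, 2.39, 3.01, 3.01, 3.14, 3.14, 3.14].

## Interface

Orientations are given as a rotation vector (axis times angle).
In Python, from cell import r gives the robot as it stands. The module is installed in compiled form; this text tells all that it offers.
- The arm moves only by the shell command python3 -m handwheel 'ROWS' [FORCE]. ROWS is a JSON object of lists of equal length, an entry for each row: "claw": the finger opening in mm, from 0 to 85.4; "xyz": the shift along the tool's x, y, z in units of 25 mm (1.0 is 25 mm), a list of three; "turn": the turn, a rotation vector about the tool's x, y, z in units of 8 degrees (1.0 is 8 degrees), a list of three. A call has 1 to 8 rows; each row is the pose to reach, as a shift and turn from the pose commanded when the call began, along the tool's axes at that moment; what a row does not reach only later rows make up. A row lasts 1/8 s, in which the tool goes at most 62.5 mm and 10.7 degrees, less where a joint would pass 70% of its speed; a pose out of reach is approached as far as the arm can. A call with a gripper value outside its range is refused whole. The fingers move at their own pace and stop on an object; FORCE is the grip in N (left out, the last holds). Time passes only in rows, so rows that repeat a pose let the fingers close. It gives the time, the measured TCP pose, the force and the opening at its end, in the units of the state.
- r.get_obs(): the state, without advancing time (a new reading comes with each control period).
- r.capture(name): name is "side" or "top"; returns a dict with "color" (384x512x3 uint8, red, green, blue), "fx", "fy", "cx", "cy" (pixels), "extrinsics" (4x4, takes a point from world to camera coordinates). Camera axes: x right, y down, z forward; pixel columns grow to the right and rows downward; lengths in m; the calibration is good to about 2 mm. A picture is of the moment at which its call begins. There is no depth.
- r.close_job(): hands the job in, once; it reports no verdict.
The state is a dict: "t": time; "q": joint angles; "joint_velocities": joint speeds; "tau": joint torques, N m; "eef_pos": TCP position; "eef_rot": TCP orientation; "wrist_force": force on the tool from outside, world axes, zero at the start; "ft_torque": the same for the moment, N m; "width": finger opening in m.
Only numpy, scipy, OpenCV 4.12 (cv2) and the standard library are available. Lean on these libraries where they do the work, as an engineer would, in place of code of your own. Each camera call takes 0.05 s, during which the arm holds its last target. There are 200 camera calls.

## Working session

There is one attempt and no reset: what is moved stays moved. The work goes in short steps, Python scripts to look and compute and a shell command to move; the robot and the scene stay as the last step left them, time stands still between calls to the robot, and variables do not carry over. Pictures are saved under pics/ and viewed, about 8 in all and at most 12, crops included, and the job is handed in when it is done.

```bash
mkdir -p pics
python3 - <<'E'
from cell import r
import cv2,numpy as np
o=r.get_obs();print(o['t'],o['eef_pos'],o['eef_rot'],o['width'])
for n in('side','top'):
    c=r.capture(n);cv2.imwrite(f'pics/{n}0.png',c['color'][:,:,::-1])
    E=c['extrinsics'];print(n,c['fx'],c['fy'],c['cx'],c['cy'],np.round(E,3).tolist(),'pos',-E[:3,:3].T@E[:3,3])
E
```

```text
0.0 [ 0.27769627 -0.55938373  0.24445276] [-3.05703101e+00 -7.17231172e-01  7.22485989e-04] 0.08529794247518864
side 481.0066590887964 481.0066590887964 258.25303795471933 193.00034961460736 [[-0.816, -0.579, 0.006, 0.554], [-0.455, 0.635, -0.625, 0.321], [0.357, -0.512, -0.781, 1.242], [0.0, 0.0, 0.0, 1.0]] pos [0.15411856 0.75375806 1.16672949]
top 355.08106993549285 355.08106993549285 249.28124528205572 188.83595254124344 [[-0.001, -1.0, 0.012, 0.068], [-0.985, -0.001, -0.17, 0.64], [0.17, -0.012, -0.985, 1.159], [0.0, 0.0, 0.0, 1.0]] pos [0.43429969 0.08277113 1.25001834]
```

View pics/side0.png

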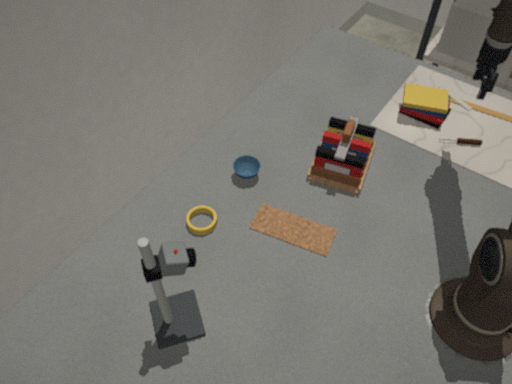

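View pics/top0.png

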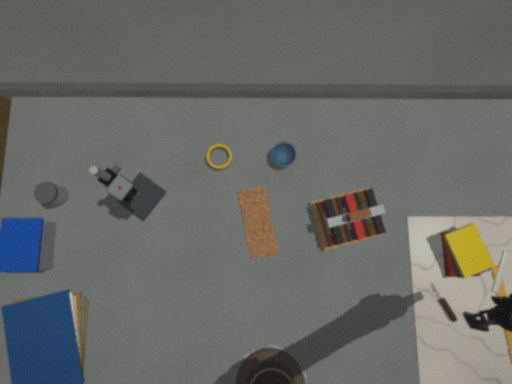

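Both views show the rack with the weight (top view about (347,217)), the mat (258,222), the stand and camera (125,190), the bowl and the tape. The red spine is in the middle slot. I'll enlarge the crops to measure from.

Run:
```python
import cv2,numpy as np
t=cv2.imread('pics/top0.png');s=cv2.imread('pics/side0.png')
def crop(i,x,y,w,h,k=5):
    c=cv2.resize(i[y:y+h,x:x+w],None,fx=k,fy=k,interpolation=cv2.INTER_CUBIC)
    c=cv2.convertScaleAbs(c,alpha=1.4,beta=20)
    for u in range(x-x%10+10,x+w,10):
        cv2.putText(c,str(u),((u-x)*k-10,9),0,.33,(255,255,255),1);cv2.line(c,((u-x)*k,10),((u-x)*k,16),(255,255,255),1)
    for v in range(y-y%10+10,y+h,10):
        cv2.putText(c,str(v),(0,(v-y)*k+4),0,.33,(255,255,255),1);cv2.line(c,(22,(v-y)*k),(28,(v-y)*k),(255,255,255),1)
    return c
cv2.imwrite('pics/rack.png',np.hstack([crop(t,300,180,95,75,4),crop(s,300,110,85,75,4)]))
cv2.imwrite('pics/stand.png',np.hstack([crop(t,84,155,85,75,4),crop(s,130,230,85,75,4)]))
a=np.vstack([cv2.imread('pics/rack.png')[:, :680],cv2.imread('pics/stand.png')[:, :680]]);cv2.imwrite('pics/c1.png',a);print(a.shape)
```

```text
(600, 680, 3)
```

View pics/c1.png

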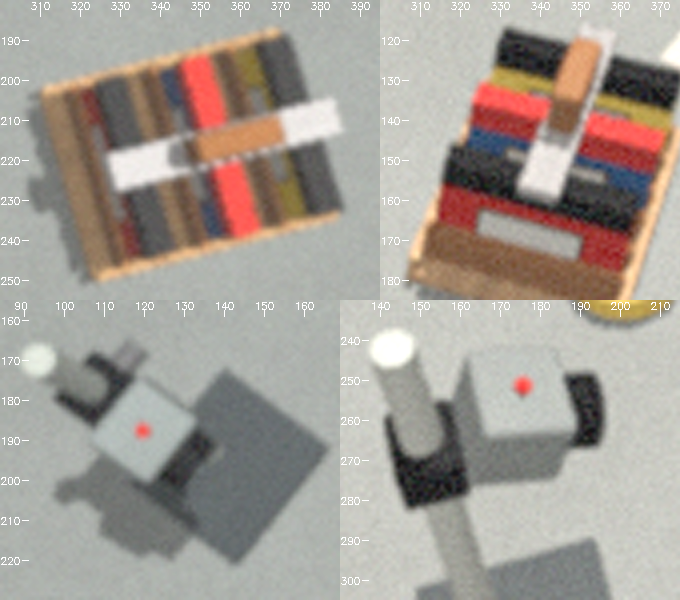

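The crop shows the red spine in the middle slot with the white panels towards the side camera, so rack +y is about world +y. The bar runs across the spines from top-view (327,223) to (384,209). The camera's red dot is at (119.8,187.8) in the top view and (175.5,251.5) in the side view. Next I fit the models to these points.

```bash
cat > h.py <<'E'
from cell import r
import cv2,numpy as np
from scipy.optimize import least_squares
from scipy.spatial.transform import Rotation as R
cams={n:r.capture(n) for n in('side','top')}
def proj(n,P):
    c=cams[n];E=c['extrinsics'];p=np.atleast_2d(P)@E[:3,:3].T+E[:3,3]
    return np.c_[c['fx']*p[:,0]/p[:,2]+c['cx'],c['fy']*p[:,1]/p[:,2]+c['cy']]
def ray(n,uv,z):
    c=cams[n];E=c['extrinsics'];o=-E[:3,:3].T@E[:3,3]
    d=E[:3,:3].T@[(uv[0]-c['cx'])/c['fx'],(uv[1]-c['cy'])/c['fy'],1];return o+d*(z-o[2])/d[2]
def tri(a,b):  # side uv, top uv
    s=least_squares(lambda p:np.r_[proj('side',p)[0]-a,proj('top',p)[0]-b],[.5,.1,.2]);return s.x,s.fun
def fit(obs,x0,zfree=False):  # obs: (cam,uv,local xyz)
    def f(x):
        P=lambda l:np.r_[R.from_euler('z',x[2]).apply(l)[:2]+x[:2],l[2]+(x[3] if zfree else 0)]
        return np.concatenate([proj(n,P(np.array(l,float)))[0]-uv for n,uv,l in obs])
    s=least_squares(f,x0+[0.]*zfree);return s.x,s.fun
E
python3 - <<'E'
from h import *
np.set_printoptions(precision=4,suppress=True)
b=[('top',(345,195.5),(.074,.011,.115)),('top',(352.5,193.5),(.074,-.011,.115)),('top',(358,239),(-.074,.011,.115)),('top',(365.5,237),(-.074,-.011,.115))]
for n,uv,l in b: print(ray(n,uv,.115))
s=[('side',(324.5,130.75),(.074,-.011,.115)),('side',(323.25,136.75),(.074,.011,.115)),('side',(371.25,142.5),(-.074,-.011,.115)),('side',(370.5,148.25),(-.074,.011,.115))]
for o in(b,s,b+s): print('book',*fit(o,[.6,-.2,.2]))
print('bookz',*fit(b+s,[.6,-.2,.2],True))
w=[('top',(326.75,218.25),(.015,.095,.127)),('top',(328.25,228.25),(-.015,.095,.127)),('top',(383.25,204.25),(.015,-.095,.127)),('top',(385.75,213),(-.015,-.095,.127)),
('side',(350.75,116.25),(.015,-.095,.127)),('side',(359.25,118),(-.015,-.095,.127)),('side',(334.25,157),(.015,.095,.127)),('side',(344.25,159),(-.015,.095,.127))]
print('weight',*fit(w,[.6,-.2,.2]))
print('dot',tri((175.5,251.5),(119.75,187.75)))
print('lens',tri((193,257.5),(133.5,197)))
print('coltop',tri((143,242.5),(93.75,170)),ray('top',(93.75,170),.374))
for uv in((141,172),(166.5,192.5),(143,220.75)):print('foot',ray('top',uv,.014))
for n,off in(('top',(230,180,60,85)),('side',(240,195,110,65))):
    x,y,w_,h_=off;im=cams[n]['color'][y:y+h_,x:x+w_].astype(int)
    m=((im[...,0]-im[...,2])>40).astype(np.uint8)
    k,l,st,ce=cv2.connectedComponentsWithStats(m);i=1+st[1:,4].argmax()
    c=max(cv2.findContours((l==i).astype(np.uint8),0,2)[0],key=cv2.contourArea)
    cp=np.array([ray(n,(p[0,0]+x,p[0,1]+y),.004)[:2] for p in c],np.float32)
    print('mat',n,cv2.minAreaRect(cp),st[i])
print('bowl',ray('top',(283,155),.045),'tape',ray('top',(219,157),.025))
E
```

```text
[ 0.6085 -0.2419  0.115 ]
[ 0.6151 -0.2667  0.115 ]
[ 0.4686 -0.2768  0.115 ]
[ 0.4749 -0.3011  0.115 ]
book [ 0.5419 -0.2716  0.2421] [ 0.3605 -0.7902 -0.6635 -0.387   0.5988  0.4032 -0.3014  0.7267]
book [ 0.5352 -0.2679  0.2805] [ 0.1733  0.7211 -0.3426 -0.5886  0.4021  0.3688 -0.2311 -0.4934]
book [ 0.5388 -0.2705  0.2557] [-0.2137  0.2738 -1.2609  0.5864  0.6267  1.3555 -0.2989  1.5847 -0.1355
 -0.5781 -0.8199 -1.9537 -0.272  -0.1829 -1.0873 -1.1   ]
bookz [ 0.5404 -0.2751  0.2563 -0.0084] [ 0.4359  0.1835 -0.661   0.5047  1.2118  0.9188  0.2346  1.1578 -0.1445
  0.3343 -0.8126 -1.0615 -0.5719  0.6524 -1.3754 -0.2875]
weight [ 0.5387 -0.2697  0.2474] [-0.9109  1.1313  0.2543  0.3446 -0.5399  0.6036 -0.1548  0.9218 -0.7495
 -1.1659 -0.0327 -0.5521 -0.31   -1.281  -0.4453 -0.5412]
dot (array([0.598 , 0.4179, 0.3077]), array([-0.3775, -0.1308,  0.2054,  0.47  ]))
lens (array([0.5781, 0.392 , 0.2681]), array([-0.5716, -0.1848,  0.3085,  0.7087]))
coltop (array([0.6319, 0.4636, 0.3696]), array([-0.5953, -0.2324,  0.3297,  0.7488])) [0.6328 0.4627 0.374 ]
foot [0.7075 0.4516 0.014 ]
foot [0.6339 0.3585 0.014 ]
foot [0.5347 0.4359 0.014 ]
mat top ((0.532633900642395, 0.03921065106987953), (0.2387048900127411, 0.09882785379886627), 11.367534637451172) [   8    7   40   71 1910]
mat side ((0.5281767845153809, 0.039686210453510284), (0.23966364562511444, 0.10052840411663055), 11.370594024658203) [   9    8   88   53 2313]
bowl [ 0.7626 -0.0505  0.045 ] tape [0.7601 0.175  0.025 ]
```

```bash
cat > p.py <<'E'
from cell import r
import numpy as np
from scipy.spatial.transform import Rotation as R
def down(yaw): # tool y at yaw, z down
    y=np.array([np.cos(yaw),np.sin(yaw),0]);z=np.array([0,0,-1.]);return np.c_[np.cross(y,z),y,z]
W=(.539,-.270,.247);M=(.530,.0395,.198)
yw=-2.23
cx=np.array([np.cos(.35)*np.cos(yw),np.cos(.35)*np.sin(yw),-np.sin(.35)])
cz=np.array([np.sin(.35)*np.cos(yw),np.sin(.35)*np.sin(yw),np.cos(.35)])
lens=np.array([.578,.392,.2685]);view=lens+.15*cx
show=np.c_[np.cross(-cx,-cz),-cx,-cz]
def go(p,Rt):
    o=r.get_obs();A=R.from_rotvec(o['eef_rot']).as_matrix()
    print('t',round(o['t'],2),'at',o['eef_pos'].round(4),'q',np.round(o['q'],2),'w',round(o['width'],4),'F',np.round(o['wrist_force'],1))
    print('xyz',(A.T@(np.array(p)-o['eef_pos'])/.025).round(2),'turn',(R.from_matrix(A.T@Rt).as_rotvec(degrees=True)/8).round(2))
E
python3 -c "
from p import *
go((W[0],W[1],.25),down(W[2]))
print(view)"
```

```text
t 0.2 at [ 0.2778 -0.5596  0.2448] q [ 1.04  0.41 -0.01  1.6   0.01  1.13 -0.08] w 0.0852 F [ 0.2  0.7 -1. ]
xyz [14.51 -5.73 -0.2 ] turn [-0.01 -0.   -9.72]
[0.49169688 0.28061667 0.21706533]
```

```bash
python3 -m handwheel '{"claw":[60,60,60,60,60,60,60,60],"xyz":[[14.5,-5.7,-0.2],[14.5,-5.7,-0.2],[14.5,-5.7,-0.2],[14.5,-5.7,-0.2],[14.5,-5.7,-0.2],[14.5,-5.7,-0.2],[14.5,-5.7,-0.2],[14.5,-5.7,-0.2]],"turn":[[0,0,-9.7],[0,0,-9.7],[0,0,-9.7],[0,0,-9.7],[0,0,-9.7],[0,0,-9.7],[0,0,-9.7],[0,0,-9.7]]}' 60
python3 -c "
from p import *
go((W[0],W[1],.25),down(W[2]))"
```

```text
t: 1.2
eef_pos: [0.5404, -0.2687, 0.25]
eef_rot: [-1.925, -2.482, -0.001]
wrist_force: [0.0, -0.6, -0.6]
width: 0.0601
t 1.2 at [ 0.5404 -0.2687  0.25  ] q [ 0.69  0.41 -0.41  1.62  0.17  1.15  0.48] w 0.0601 F [ 0.  -0.6 -0.6]
xyz [-0.03 -0.07 -0.  ] turn [ 0.   -0.01  0.03]
```

```bash
python3 -m handwheel '{"claw":[60,60,60,60,0,0,0,0],"xyz":[[-0.05,-0.05,1.5],[-0.05,-0.05,3.0],[-0.05,-0.05,4.0],[-0.05,-0.05,4.0],[-0.05,-0.05,4.0],[-0.05,-0.05,4.0],[-0.05,-0.05,4.0],[-0.05,-0.05,4.0]],"turn":[[0,0,0],[0,0,0],[0,0,0],[0,0,0],[0,0,0],[0,0,0],[0,0,0],[0,0,0]]}' 60
python3 -c "
from p import *
go((W[0],W[1],.25),down(W[2]))
import cv2
c=r.capture('side')['color'][80:200,260:420,::-1]
cv2.imwrite('pics/g1.png',cv2.resize(c,None,fx=4,fy=4,interpolation=2))"
```

```text
t: 2.2
eef_pos: [0.5394, -0.2728, 0.152]
eef_rot: [1.932, 2.473, 0.001]
wrist_force: [-0.0, 0.4, 6.2]
width: 0.0232
t 2.2 at [ 0.5394 -0.2728  0.152 ] q [ 0.67  0.5  -0.39  1.73  0.22  0.95  0.44] w 0.0232 F [-0.   0.4  6.2]
xyz [ 0.1   0.02 -3.92] turn [ 0.02  0.01 -0.02]
```

View pics/g1.png

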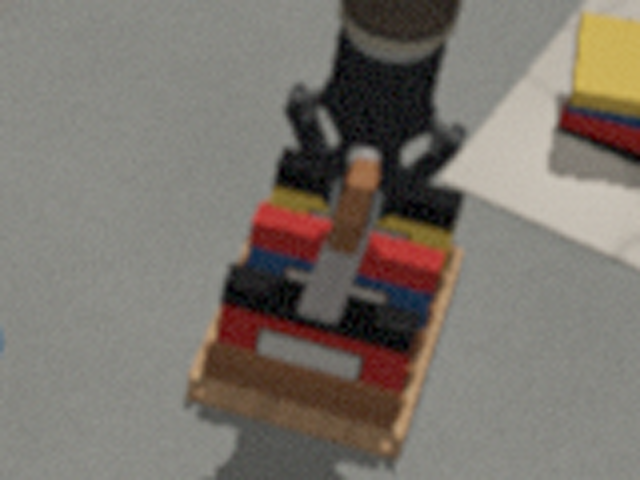

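The jaws are closed at 23 mm, matching the 24 mm grip. But in the crop the fingers look as if they sit at the far end of the grip (365,160), so I'll check with projections.

Run:
```python
from h import *
f=lambda P:((proj('side',P)-[260,80])*4).round(0).tolist()
Y=np.array([-np.sin(.247),np.cos(.247),0])
w=np.array([.539,-.270,0])
print('tcp',f([.5394,-.2728,.152]),'tip',f([.5394,-.2728,.138]))
for s in(-.095,-.035,0,.035,.095):print(s,f(w+Y*s+[0,0,.127]),f(w+Y*s+[0,0,.167]))
```

```text
tcp [[354.0, 197.0]] tip [[351.0, 211.0]]
-0.095 [[378.0, 145.0]] [[387.0, 106.0]]
-0.035 [[359.0, 194.0]] [[368.0, 155.0]]
0 [[348.0, 223.0]] [[356.0, 185.0]]
0.035 [[336.0, 254.0]] [[344.0, 216.0]]
0.095 [[315.0, 308.0]] [[323.0, 270.0]]
```

```bash
python3 -m handwheel '{"claw":[0,0,0,0],"xyz":[[0,0,-0.3],[0,0,-0.7],[0,0,-1],[0,0,-1]],"turn":[[0,0,0],[0,0,0],[0,0,0],[0,0,0]]}' 80
python3 -c "
from p import *
go((W[0],W[1],.25),down(W[2]));print(r.get_obs()['ft_torque'])
import cv2
c=r.capture('side')['color'][90:170,290:390,::-1]
cv2.imwrite('pics/g2.png',cv2.convertScaleAbs(cv2.resize(c,None,fx=7,fy=7,interpolation=2),alpha=2,beta=20))"
```

```text
t: 2.85
eef_pos: [0.5386, -0.2726, 0.176]
eef_rot: [1.934, 2.475, 0.0]
wrist_force: [-0.4, -0.5, -6.9]
width: 0.023
t 2.85 at [ 0.5386 -0.2726  0.176 ] q [ 0.68  0.47 -0.4   1.71  0.21  1.    0.45] w 0.023 F [-0.4 -0.5 -6.9]
xyz [ 0.1   0.04 -2.96] turn [ 0.01  0.01 -0.02]
[ 0.01463671 -0.05373525 -0.00773596]
```

View pics/g2.png

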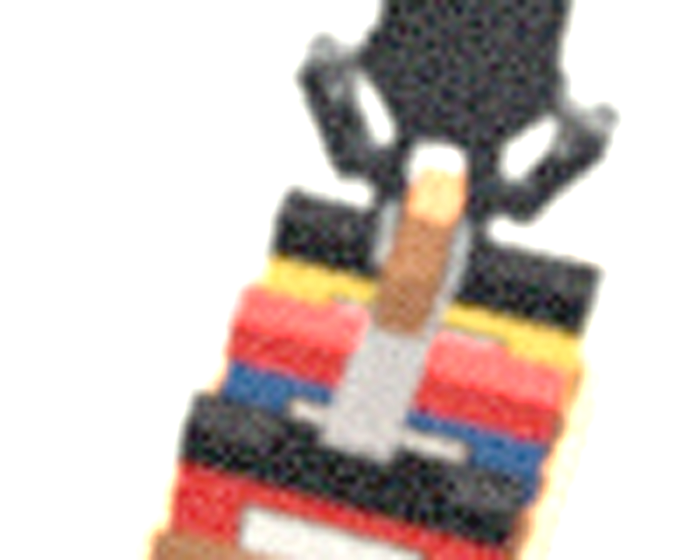

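The weight is held level: 6.9 N on the wrist, nearly no moment, and the bar is clear of the spines. I'll carry it to the mat, first going up.

```bash
python3 -c "
from p import *
go((M[0],M[1],.24),down(M[2]+np.pi/2))
go((M[0],M[1],.24),down(M[2]))
go((M[0],M[1],.24),down(M[2]+np.pi))"
```

```text
t 2.9 at [ 0.5383 -0.2726  0.1755] q [ 0.68  0.47 -0.4   1.71  0.21  1.    0.45] w 0.0226 F [ 0.9 -0.9 -6.6]
xyz [12.19  2.7  -2.58] turn [ -0.     0.   -10.92]
t 2.9 at [ 0.5383 -0.2726  0.1755] q [ 0.68  0.47 -0.4   1.71  0.21  1.    0.45] w 0.0226 F [ 0.9 -0.9 -6.6]
xyz [12.19  2.7  -2.58] turn [0.   0.   0.33]
t 2.9 at [ 0.5383 -0.2726  0.1755] q [ 0.68  0.47 -0.4   1.71  0.21  1.    0.45] w 0.0226 F [ 0.9 -0.9 -6.6]
xyz [12.19  2.7  -2.58] turn [ -0.     0.   -22.17]
```

```bash
python3 -m handwheel '{"claw":[0,0,0,0,0,0,0,0],"xyz":[[0,0,-1.3],[0,0,-2.6],[1,0.2,-2.6],[2.5,0.5,-2.6],[4,0.9,-2.6],[5.5,1.2,-2.6],[7,1.5,-2.6],[8.5,1.9,-2.6]],"turn":[[0,0,0],[0,0,0],[0,0,-0.8],[0,0,-2],[0,0,-3.2],[0,0,-4.4],[0,0,-5.6],[0,0,-6.8]]}' 80
python3 -c "
from p import *
go((M[0],M[1],.24),down(M[2]+np.pi/2))"
```

```text
t: 3.9
eef_pos: [0.5324, -0.0538, 0.24]
eef_rot: [-0.58, -3.087, 0.001]
wrist_force: [1.1, 0.2, -6.8]
width: 0.0224
t 3.9 at [ 0.5324 -0.0538  0.24  ] q [ 0.56  0.34 -0.69  1.79  0.24  1.1   0.99] w 0.0224 F [ 1.1  0.2 -6.8]
xyz [ 1.45  3.44 -0.  ] turn [-0.   -0.   -4.08]
```

```bash
python3 -m handwheel '{"claw":[0,0,0,0,0,0,0,0],"xyz":[[0.6,1.3,0],[1.0,2.4,0],[1.4,3.2,0],[1.4,3.4,0],[1.4,3.4,0],[1.4,3.4,1.2],[1.4,3.4,2.6],[1.4,3.4,4.0]],"turn":[[0,0,-1.2],[0,0,-2.3],[0,0,-3.4],[0,0,-4.1],[0,0,-4.1],[0,0,-4.1],[0,0,-4.1],[0,0,-4.1]]}' 80
python3 -c "
from p import *
go((M[0],M[1],.041),down(M[2]+np.pi/2))"
```

```text
t: 4.9
eef_pos: [0.5318, 0.0359, 0.1392]
eef_rot: [-0.3, 3.127, -0.001]
wrist_force: [0.2, -0.1, -7.0]
width: 0.0227
t 4.9 at [0.5318 0.0359 0.1392] q [ 0.43  0.49 -0.77  1.89  0.43  0.92  1.22] w 0.0227 F [ 0.2 -0.1 -7. ]
xyz [0.04 0.16 3.93] turn [-0.01  0.   -0.05]
```

```bash
python3 -m handwheel '{"claw":[0,0,0,0,0,0,0,0],"xyz":[[0,0.1,1.2],[0,0.1,2.3],[0,0.1,3.2],[0,0.1,3.6],[0,0.1,3.75],[0,0.1,3.85],[0,0.1,3.9],[0,0.1,3.9]],"turn":[[0,0,0],[0,0,0],[0,0,0],[0,0,0],[0,0,0],[0,0,0],[0,0,0],[0,0,0]]}' 80
python3 -c "
from p import *
go((M[0],M[1],.041),down(M[2]+np.pi/2))
import cv2
c=r.capture('side')['color'][190:270,235:355,::-1]
cv2.imwrite('pics/m1.png',cv2.convertScaleAbs(cv2.resize(c,None,fx=5,fy=5,interpolation=2),alpha=1.5,beta=10))"
```

```text
t: 5.9
eef_pos: [0.5315, 0.0395, 0.0432]
eef_rot: [-0.306, 3.126, -0.0]
wrist_force: [0.5, -0.1, -6.8]
width: 0.0227
t 5.9 at [0.5315 0.0395 0.0432] q [ 0.34  0.62 -0.67  1.96  0.56  0.75  1.1 ] w 0.0227 F [ 0.5 -0.1 -6.8]
xyz [0.06 0.01 0.09] turn [-0.    0.   -0.02]
```

View pics/m1.png

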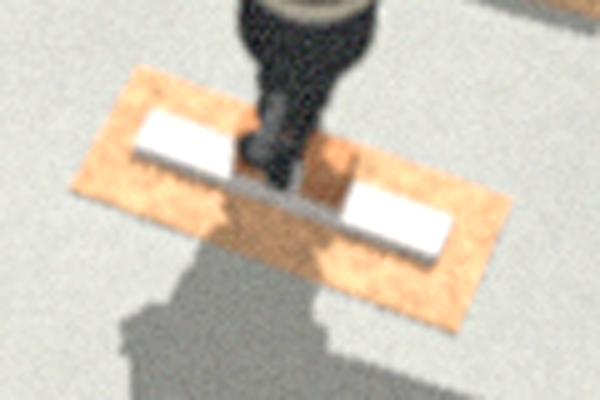

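The bar is aligned with the mat and nearly centred: its ends are at crop (145,130) and (440,240). It still hangs, so I lower gently to contact.

```bash
python3 -m handwheel '{"claw":[0,0,0],"xyz":[[0,0,0.04],[0,0,0.08],[0,0,0.08]],"turn":[[0,0,0],[0,0,0],[0,0,0]]}' 80; python3 -m handwheel '{"claw":[0,0,0],"xyz":[[0,0,0.05],[0,0,0.1],[0,0,0.1]],"turn":[[0,0,0],[0,0,0],[0,0,0]]}' 80
```

```text
t: 6.32
eef_pos: [0.5313, 0.0395, 0.0411]
eef_rot: [-0.307, 3.126, -0.0]
wrist_force: [-1.2, -0.4, -1.6]
width: 0.0229
t: 6.7
eef_pos: [0.5313, 0.0396, 0.0409]
eef_rot: [-0.307, 3.126, -0.004]
wrist_force: [-11.2, -2.8, 30.0]
width: 0.0229
```

```bash
python3 -m handwheel '{"claw":[0,0,50,50,50,50],"xyz":[[0,0,-0.1],[0,0,-0.1],[0,0,-0.1],[0,0,-0.1],[0,0,-0.1],[0,0,-0.1]],"turn":[[0,0,0],[0,0,0],[0,0,0],[0,0,0],[0,0,0],[0,0,0]]}'; python3 -m handwheel '{"claw":[50,50,50,50,50,50,50,50],"xyz":[[0,0,-0.5],[0,0,-1.5],[0,0,-3],[0,0,-5],[0,0,-7],[0,0,-8.5],[0,0,-9],[0,0,-9]],"turn":[[0,0,0],[0,0,0],[0,0,0],[0,0,0],[0,0,0],[0,0,0],[0,0,0],[0,0,0]]}'
python3 -c "
from p import *
go((.539,-.2705,.27),down(.25+np.pi/2))
import cv2
c=r.capture('top')['color'];a=c[170:260,225:305,::-1];b=c[180:255,295:395,::-1]
z=lambda i:cv2.convertScaleAbs(cv2.resize(i,(400,400*i.shape[0]//i.shape[1]),interpolation=2),alpha=1.5,beta=10)
a=z(a);b=z(b);h=max(len(a),len(b))
cv2.imwrite('pics/m2.png',np.hstack([np.pad(i,((0,h-len(i)),(0,0),(0,0))) for i in(a,b)]))"
```

```text
t: 7.45
eef_pos: [0.5313, 0.0396, 0.0408]
eef_rot: [-0.307, 3.127, 0.0]
wrist_force: [-0.9, -0.5, 0.8]
width: 0.0504
t: 8.45
eef_pos: [0.5313, 0.0395, 0.2664]
eef_rot: [-0.306, 3.125, -0.001]
wrist_force: [-0.9, -0.9, -0.4]
width: 0.05
t 8.45 at [0.5313 0.0395 0.2664] q [ 0.51  0.35 -0.85  1.75  0.29  1.17  1.34] w 0.05 F [-0.9 -0.9 -0.4]
xyz [  2.11 -12.22  -0.14] turn [-0.01  0.01 -0.39]
```

View pics/m2.png

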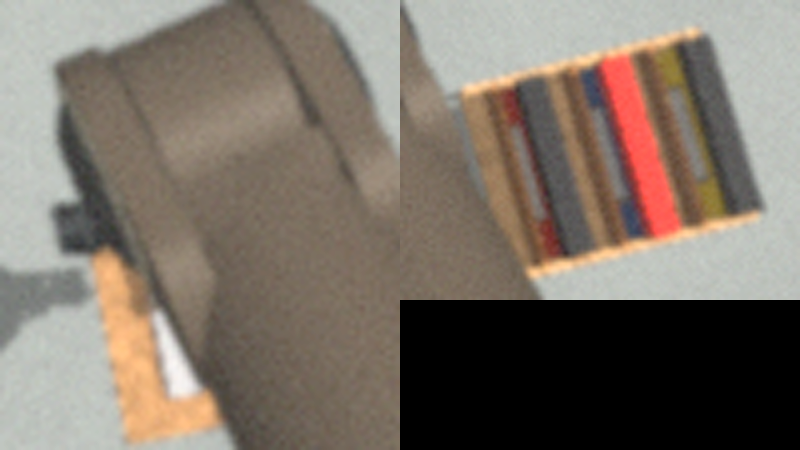

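The weight is released on the mat, seen partly under the arm, and the three books stand undisturbed. The red spine runs from top-view (349,194) to (361,238), unchanged. Next I move over the blue book.

```bash
python3 -m handwheel '{"claw":[45,45,45,45,45,45,45,45],"xyz":[[0.5,-2.4,-0.1],[0.9,-4.8,-0.1],[1.4,-7.2,-0.1],[1.8,-9.6,-0.1],[2.1,-11.5,-0.1],[2.1,-12.2,-0.1],[2.1,-12.2,-0.1],[2.1,-12.2,-0.1]],"turn":[[0,0,0],[0,0,0],[0,0,-0.2],[0,0,-0.4],[0,0,-0.4],[0,0,-0.4],[0,0,-0.4],[0,0,-0.4]]}' 60
python3 -c "
from p import *
go((.539,-.2705,.097),down(.25+np.pi/2))"
```

```text
t: 9.5
eef_pos: [0.5392, -0.2673, 0.2678]
eef_rot: [0.398, -3.116, -0.002]
wrist_force: [1.0, -0.0, 0.1]
width: 0.045
t 9.5 at [ 0.5392 -0.2673  0.2678] q [ 0.92  0.46 -0.75  1.59  0.32  1.23  1.93] w 0.045 F [ 1.  -0.   0.1]
xyz [ 0.04 -0.13  6.83] turn [ 0.01 -0.    0.03]
```

```bash
python3 -m handwheel '{"claw":[45,45,45,45,45,45],"xyz":[[0,0,1.5],[0,0,3.0],[0,0,4.3],[0,0,5.0],[0,0,5.0],[0,0,5.0]],"turn":[[0,0,0],[0,0,0],[0,0,0],[0,0,0],[0,0,0],[0,0,0]]}' 60
python3 -c "
from p import *
go((.539,-.2705,.097),down(.25+np.pi/2))"
```

```text
t: 10.25
eef_pos: [0.5399, -0.2695, 0.1447]
eef_rot: [-0.395, 3.115, -0.001]
wrist_force: [0.4, 0.2, 0.3]
width: 0.0449
t 10.25 at [ 0.5399 -0.2695  0.1447] q [ 0.88  0.57 -0.69  1.72  0.43  1.    1.85] w 0.0449 F [0.4 0.2 0.3]
xyz [ 0.05 -0.03  1.91] turn [-0.01  0.01  0.01]
```

```bash
python3 -m handwheel '{"claw":[45,45,45,0,0,0,0,0],"xyz":[[0,0,0.9],[0,0,1.7],[0,0,1.9],[0,0,1.9],[0,0,1.9],[0,0,1.9],[0,0,1.9],[0,0,1.9]],"turn":[[0,0,0],[0,0,0],[0,0,0],[0,0,0],[0,0,0],[0,0,0],[0,0,0],[0,0,0]]}' 60
```

```text
t: 11.25
eef_pos: [0.5393, -0.2699, 0.0963]
eef_rot: [-0.394, 3.116, -0.001]
wrist_force: [-0.9, 0.5, 3.1]
width: 0.0211
```

```bash
python3 -m handwheel '{"claw":[0,0,0,0,0,0,0,0],"xyz":[[0,0,-0.3],[0,0,-0.8],[0,0,-1.8],[0,0,-3.2],[0,0,-4.8],[0,0,-6.2],[0,0,-7],[0,0,-7]],"turn":[[0,0,0],[0,0,0],[0,0,0],[0,0,0],[0,0,0],[0,0,0],[0,0,0],[0,0,0]]}' 60
python3 -c "
from p import *
T=view+cz*.0338
print(T)
go(T-.08*np.r_[-cx[:2],0]+[0,0,.03],show)
go(T,show)"
```

```text
t: 12.25
eef_pos: [0.5397, -0.2699, 0.273]
eef_rot: [-0.393, 3.114, -0.003]
wrist_force: [-0.0, 0.4, -2.7]
width: 0.0212
[0.48459819 0.27145504 0.24881613]
t 12.25 at [ 0.5397 -0.2699  0.273 ] q [ 0.92  0.45 -0.75  1.58  0.32  1.23  1.93] w 0.0212 F [-0.   0.4 -2.7]
xyz [-0.88 19.68 -0.28] turn [-2.34 -1.12  6.46]
t 12.25 at [ 0.5397 -0.2699  0.273 ] q [ 0.92  0.45 -0.75  1.58  0.32  1.23  1.93] w 0.0212 F [-0.   0.4 -2.7]
xyz [-3.25 21.52  0.92] turn [-2.34 -1.12  6.46]
```

```bash
python3 -m handwheel '{"claw":[0,0,0,0,0,0,0,0],"xyz":[[0,0.8,0],[0,2.2,0],[-0.1,3.8,0],[-0.2,5.4,0],[-0.3,7.0,-0.1],[-0.4,8.6,-0.1],[-0.4,9.6,-0.1],[-0.4,9.8,-0.1]],"turn":[[0,0,0.3],[0,0,0.8],[0,0,1.4],[0,0,2],[0,0,2.6],[0,0,3.1],[0,0,3.2],[0,0,3.2]]}' 60
python3 -c "
from p import *
T=view+cz*.0338
go(T-.08*np.r_[-cx[:2],0]+[0,0,.03],show)"
```

```text
t: 13.25
eef_pos: [0.4869, -0.0283, 0.2727]
eef_rot: [-0.301, -3.126, 0.0]
wrist_force: [-0.3, 0.4, -1.4]
width: 0.0217
t 13.25 at [ 0.4869 -0.0283  0.2727] q [ 0.64  0.24 -0.8   1.84  0.19  1.14  1.16] w 0.0217 F [-0.3  0.4 -1.4]
xyz [ 3.73  9.07 -0.24] turn [-2.46 -0.59  3.31]
```

```bash
python3 -m handwheel '{"claw":[0,0,0,0,0,0,0,0],"xyz":[[0.4,0.9,0],[1,2.4,0],[1.7,4.1,-0.1],[2.4,5.8,-0.2],[3,7.3,-0.2],[3.5,8.5,-0.2],[3.7,9.1,-0.2],[3.7,9.1,-0.2]],"turn":[[-0.2,0,0.3],[-0.6,-0.1,0.8],[-1.1,-0.3,1.4],[-1.6,-0.4,2.1],[-2,-0.5,2.7],[-2.3,-0.6,3.1],[-2.5,-0.6,3.3],[-2.5,-0.6,3.3]]}' 60
python3 -c "
from p import *
T=view+cz*.0338
go(T,show)"
```

```text
t: 14.25
eef_pos: [0.4412, 0.2105, 0.278]
eef_rot: [0.967, 2.822, 0.506]
wrist_force: [0.8, -0.5, -2.3]
width: 0.0213
t 14.25 at [0.4412 0.2105 0.278 ] q [ 0.51  0.05 -0.94  2.06 -0.18  0.75  0.6 ] w 0.0213 F [ 0.8 -0.5 -2.3]
xyz [0.13 2.4  2.13] turn [ 0.04  0.01 -0.01]
```

```bash
python3 -m handwheel '{"claw":[0,0,0,0,0,0,0,0],"xyz":[[0,0.4,0.4],[0.1,1.0,0.9],[0.1,1.6,1.5],[0.1,2.1,1.9],[0.1,2.4,2.1],[0.1,2.4,2.1],[0.1,2.4,2.1],[0.1,2.4,2.1]],"turn":[[0,0,0],[0,0,0],[0,0,0],[0,0,0],[0,0,0],[0,0,0],[0,0,0],[0,0,0]]}' 60
python3 - <<'E'
from p import *
T=view+cz*.0338
go(T,show)
import cv2
o=r.get_obs();A=R.from_rotvec(o['eef_rot']).as_matrix()
c={n:r.capture(n) for n in('side','top')}
z=lambda i:cv2.convertScaleAbs(cv2.resize(i[:,:,::-1],None,fx=4,fy=4,interpolation=2),alpha=1.5,beta=10)
cv2.imwrite('pics/s1.png',np.hstack([z(c['side']['color'][190:330,130:230]),z(c['top']['color'][150:290,80:180])]))
C=o['eef_pos']+A[:,2]*.0338
for n,off in(('side',(130,190)),('top',(80,150))):
    k=c[n];E=k['extrinsics']
    for dx in(-.074,.074):
        for s in(-.011,.011):
            p=E[:3,:3]@(C+A[:,0]*dx+A[:,1]*s-A[:,2]*.0525)+E[:3,3]
            print(n,((np.array([k['fx']*p[0]/p[2]+k['cx'],k['fy']*p[1]/p[2]+k['cy']])-off)*4).round())
E
```

```text
t: 15.25
eef_pos: [0.485, 0.2708, 0.2501]
eef_rot: [0.969, 2.821, 0.506]
wrist_force: [0.1, -0.1, -3.4]
width: 0.0211
t 15.25 at [0.485  0.2708 0.2501] q [ 0.28  0.24 -0.9   1.98  0.12  0.68  0.25] w 0.0211 F [ 0.1 -0.1 -3.4]
xyz [ 0.03 -0.01  0.05] turn [ 0.04  0.02 -0.01]
side [511.  94.]
side [477.  95.]
side [590. 309.]
side [554. 311.]
top [474. 256.]
top [449. 237.]
top [336. 427.]
top [310. 408.]
```

View pics/s1.png

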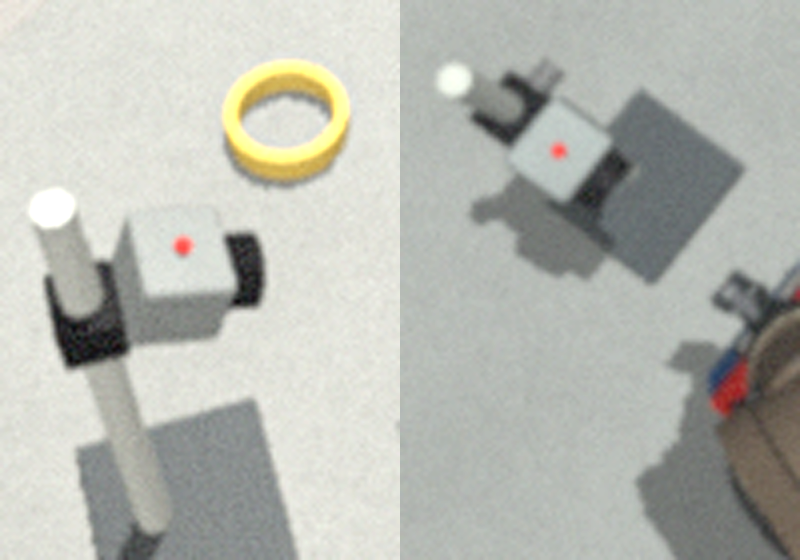

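In the top view the held book's spine end is at crop (712,405), where the model predicts (710,408). A wider final look with predicted points overlaid covers the book, the lens, the weight and the rack.

Run:
```python
from p import *
import h,cv2
o=r.get_obs();A=R.from_rotvec(o['eef_rot']).as_matrix();C=o['eef_pos']+A[:,2]*.0338
print(o['joint_velocities'].round(3),'centre err',(C-view).round(4),'sight err',(C+.15*A[:,1]-lens).round(4))
im=np.ascontiguousarray(h.cams['side']['color'][90:330,120:420,::-1]);im=cv2.convertScaleAbs(cv2.resize(im,None,fx=2.6,fy=2.5,interpolation=2),alpha=1.5,beta=10)
P=[C+A[:,0]*a+A[:,1]*.011+A[:,2]*b for a in(-.074,.074) for b in(-.0525,.0525)]+[lens]
for u in h.proj('side',np.array(P)):
    q=((u-[120,90])*[2.6,2.5]).astype(int);print(q);cv2.circle(im,tuple(int(v) for v in q),4,(255,0,255),1)
cv2.imwrite('pics/f1.png',im)
```

```text
[-0.002  0.003  0.001 -0.001 -0.     0.002 -0.002] centre err [ 0.0006 -0.0002  0.0014] sight err [ 0.0006 -0.0006  0.0022]
[335 309]
[299 377]
[385 444]
[343 509]
[188 418]
```

View pics/f1.png

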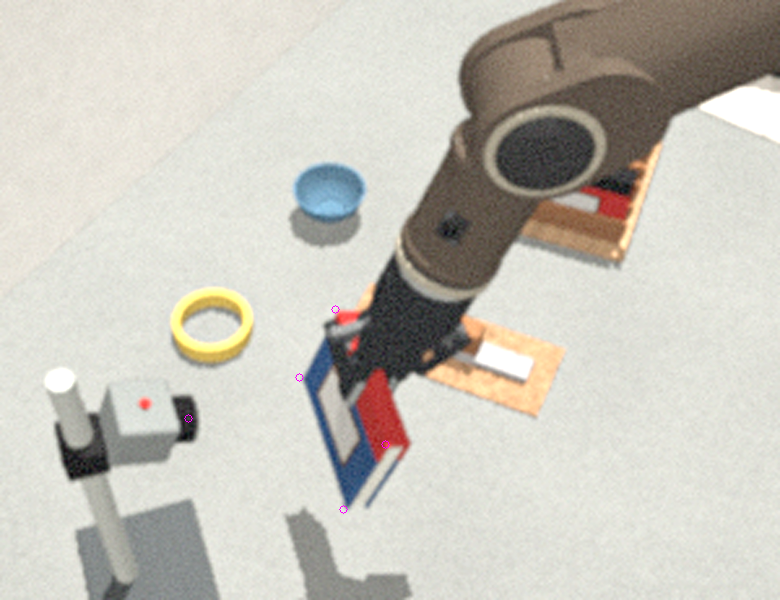

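The white panel faces the lens, and the corners sit within about 2 camera pixels of prediction: near bottom corner at (347,507) against (343,509) predicted. The book touches nothing but the fingers and the weight is on the mat, so I'm handing in.

```bash
python3 -c "
from cell import r
r.close_job();o=r.get_obs();print(o['t'],o['eef_pos'],o['width'],o['wrist_force'])"
```

```text
the job is handed in; nothing more can be done
the job is handed in; nothing more can be done
```

The job is handed in, at about 15 s of the 61 s allowed. The weight is on the mat, and the arm is holding the blue book in front of the camera. The system reports no verdict.

- **Weight:** I lifted it by its wooden grip and lowered it until it touched the mat. While I was feeling for contact, the last small step pressed it down with 30 N. I eased off before opening the fingers. Just before release it was lengthwise and within about 2 mm of the middle by my measurements.
- **Blue book:** I gripped it by the spine and lifted it straight up. In the last check it was still, with the grip at 21 mm. By the arm's reading, the middle of the book is about 2 mm from the viewing point and the sight point about 2 mm from the lens. The white panel faces the lens.
- **Accuracy:** those errors are relative to my own estimate of the lens position. The two cameras disagreed with each other by up to about 5 mm, and the overlay in the last picture was off by about 2 camera pixels (4 to 5 mm). All of this is inside the 25 mm and 50 mm limits.
- **Other objects:** I saw no movement of the other two books after the weight came off, or of the bowl and tape in the last picture. I judged this by eye. The arm hid part of the rack and the weight in that picture, so I could not fully re-measure them at the end.

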